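# Set out the coffee kit and the baking kit

## Robot

A 7-joint arm with a two-finger parallel gripper is mounted at the origin on the work surface. World frame = base frame: x ahead of the robot, y to its left, z up, the work surface at z = 0. Lengths are in m, angles in rad, forces in N, time in s.
With the tool pointing down it reaches from about 0.4 to 0.875 m from the base axis. Payload 4.4 kg.
Tool frame: the origin (TCP) lies midway between the tips of the shut fingers; the grasp point (between the pads) lies 19 mm behind it (r.hold_point_z is the distance from the TCP to the grasp point, in m); z points along the fingers, y is the line along which they close (so a half turn about z gives the same grasp; the last joint's range is limited). The gripper opens to 85 mm and grips with 20 to 120 N. Pads are 22 mm wide; open, the fingers measure 114 mm over their backs; the gripper's body (76 mm by 85 mm) begins 54 mm behind the grasp point. The pads swing forward as they close: fully open they stand 13 mm farther back than shut.
Start: joints at [1.203, 0.628, 0.038, 1.517, -0.027, 0.996, -0.02], TCP at [0.193, -0.621, 0.231] pointing down, gripper open.
Joint ranges: [-3.06, 3.06], [-0.37, 2.12], [-1.25, 1.32], [0.18, 2.47], [-1.1, 4.24], [0.23, 1.98], [-2.94, 2.94]. Speed limits (rad/s): [2.57, 2.57, 3.14, 3.14, 3.14, 3.14, 3.14].

## Interface

Orientations are given as a unit quaternion [w, x, y, z].
In Python, from plant import r gives the robot as it stands.
- The arm moves only by the shell command python3 -m pendant 'ROWS' [FORCE]. ROWS is JSON, a list of rows, each an object with "gripper": the opening, from 0 (shut) to 1 (fully open); "delta_pos": the shift along the tool's x, y, z in mm, a list of three; "angular": the turn, a rotation vector about the tool's x, y, z in degrees, a list of three. A call has 1 to 10 rows; each row shifts and turns the commanded pose from where the row before left it, along the tool's axes as they then stand; what a row does not reach is not made up. A row lasts 1/12 s, in which the tool goes at most 41.7 mm and 7.16 degrees, less where a joint would pass 70% of its speed; a pose out of reach is approached as far as the arm can. A call is refused whole if a number of a shift passes 41.7 or a number of a turn 7.16, either way. A call with a gripper value outside its range is refused whole. The fingers move at their own pace and stop on an object; FORCE is the grip in N (left out, the last holds). Time passes only in rows, so rows that do not move let the fingers close. It gives the time, the measured TCP pose, the force, the opening and the grip force at its end, in the units of the state.
- r.read_state(): the state, without advancing time (a new reading comes with each control period).
- r.capture(name): name is "scene" or "top" or "wrist"; returns a dict with "img" (420x560x3 uint8, red, green, blue), "range_z" (420x560 float32, m along the optical axis (not along the pixel's ray), 0 where there is no reading), "fx", "fy", "cx", "cy" (pixels), "R" (3x3) and "t" (3): a world point X has camera coordinates R X + t; the wrist camera has in their place "hand_eye" (4x4, takes a point from camera to tool coordinates, whose origin is the TCP and whose axes are the flange's). Camera axes: x right, y down, z forward; pixel columns grow to the right and rows downward; lengths in m; the calibration is good to about 2 mm. A picture is of the moment at which its call begins: read the wrist's pose just before it.
- r.job_done(): hands the job in; it is judged then, once.
The state is a dict: "clock": time; "joint_pos": joint angles; "joint_vel": joint speeds; "joint_torque": joint torques, N m; "position": TCP position; "tool_rot": TCP orientation; "ft_force": force on the tool from outside, world axes, zero at the start; "ft_torque": the same for the moment, N m; "width": finger opening in m; "gripper_force": force on a finger pad.
Only numpy, scipy, OpenCV 4.12 (cv2) and the standard library are available. Lean on these libraries where they do the work, as an engineer would, in place of code of your own. Each camera call takes 0.05 s, during which the arm holds its last target. There are 200 camera calls.

## Task

Make up two kits on the cork-inset birch boards: on the smaller board stand the creamer upright on the round inset and lay the large measuring spoon in the spoon-shaped inset; on the larger board stand the glass ramekin upright on the round inset, lay the small measuring spoon in the spoon-shaped inset and set the timer, dial up, on the square inset. Each thing must rest with its foot wholly on its own inset, the spoons open side up with the bowl on the inset's round end and the handle along its strip. Leave the salt jar and the egg cup standing where they are.

Things in the scene. Friction and masses are not known exactly. Their poses are not given: they have to be found in the camera images.
- small_board: Smaller pale birch board, 160 (x) x 190 (y) x 12 mm, fixed. Origin: centre of underside; x away from robot, y left. Flush flat dark-brown cork insets (no rim), in board x, y mm: round, 88 across, centred (0, -45); spoon-shaped: 72 disc for the bowl centred (40, 45) plus a 36 wide strip for the handle from it along -x to x = -72. The two boards may swap sides (left/right).
- large_board: Larger birch board, 160 (x) x 280 (y) x 12 mm, fixed. Origin: centre of underside; x away from robot, y left. Flush flat dark-brown cork insets (no rim), in board x, y mm: round, 88 across, centred (-10, -90); spoon-shaped: 58 disc for the bowl centred (40, 0) plus a 36 wide strip for the handle from it along -x to x = -72; square, 80 x 80, centred (-10, 90).
- large_spoon: Large steel flat-bottomed measuring spoon: open bowl 46 mm across, 22 high, upright sides; level handle 10 wide, 4 thick at rim height, ending 100 mm from bowl centre in a turned-down tip resting on the surface. Origin: centre of bowl's underside, z up, handle along -x (towards the robot at the start, within 0.3 rad). 35-65 g. Starts in the stock row near the robot.
- small_spoon: Small steel flat-bottomed measuring spoon: open bowl 32 mm across, 18 high, upright sides; level handle 10 wide, 4 thick at rim height, ending 85 mm from bowl centre in a turned-down tip resting on the surface. Origin: centre of bowl's underside, z up, handle along -x (towards the robot at the start, within 0.3 rad). 20-40 g. Starts in the stock row near the robot.
- creamer: White ceramic creamer, round, open, 72 mm high, 58 across from 12 to 50 of height, 54 at the rim; loop handle along -x reaching 52 from the axis at heights 16 to 62, small spout at the rim on +x. Origin: centre of underside, z up. Handle towards the robot at the start, within 0.5 rad. 130-240 g. Starts in the stock row near the robot.
- ramekin: Small open round clear-glass ramekin, 40 mm high, 64 across at the rim, 58 at the foot. Origin: centre of underside, z up. 100-185 g. Starts in the stock row near the robot.
- timer: Kitchen timer: white plastic square base 56 x 56 x 20 mm with a grey round dial on top, 40 across, from 20 to 40 of height, which does not turn. Origin: centre of underside, x and y along the base's sides, z up. 65-120 g. Starts in the stock row near the robot.
- salt_jar: Bystander, leave alone: round blue ceramic salt jar, 60 mm across, wooden lid and knob, 61 high in all. Origin: centre of underside. Loose, stands in the row of stock.
- egg_cup: Bystander, leave alone: white footed egg cup with a pale egg in it, 46 mm across, 75 high in all. Origin: centre of underside. Loose, stands in the row of stock.
Mind the look-alikes: they are no part of the job. Leave any green look-alike of the timer alone.

How it is judged:
At the end, for the whole second after the job is handed in: Each thing on its own inset: creamer and ramekin within 15 mm of its centre along each board axis, timer 14 mm, spoon bowls 14 mm from the round end's centre, handles along the strip within 0.3 rad; all resting on the boards, upright within 0.12 rad, released and still (x of creamer in the frame of small_board between -0.015 and 0.015 m and y of creamer in the frame of small_board between -0.06 and -0.03 m and z of creamer in the frame of small_board between 0.007 and 0.018 m and angle between each of creamer, large_spoon, ramekin, small_spoon, timer's own z axis and vertical below 0.12 rad and linear speed of each of creamer, large_spoon, ramekin, small_spoon, timer below 0.03 m/s and angular speed of each of creamer, large_spoon, ramekin, small_spoon, timer below 0.3 rad/s and x of large_spoon in the frame of small_board between 0.026 and 0.054 m and y of large_spoon in the frame of small_board between 0.031 and 0.059 m and z of large_spoon in the frame of small_board between 0.007 and 0.018 m and angle between the x axis of large_spoon and the x axis of small_board, either way round below 0.3 rad and x of small_board in the frame of large_spoon below 0 m and x of ramekin in the frame of large_board between -0.025 and 0.005 m and y of ramekin in the frame of large_board between -0.105 and -0.075 m and z of ramekin in the frame of large_board between 0.007 and 0.018 m and x of small_spoon in the frame of large_board between 0.026 and 0.054 m and y of small_spoon in the frame of large_board between -0.014 and 0.014 m and z of small_spoon in the frame of large_board between 0.007 and 0.018 m and angle between the x axis of small_spoon and the x axis of large_board, either way round below 0.3 rad and x of large_board in the frame of small_spoon below 0 m and x of timer in the frame of large_board between -0.024 and 0.004 m and y of timer in the frame of large_board between 0.076 and 0.104 m and z of timer in the frame of large_board between 0.007 and 0.018 m); the robot touches nothing.
It fails at once if the salt jar was moved more than 20 mm or tipped over (distance of salt_jar from where it was at the start of the episode above 0.02 m or angle between salt_jar's own z axis and vertical above 0.4 rad).
It fails at once if the egg cup was moved more than 20 mm or tipped over (distance of egg_cup from where it was at the start of the episode above 0.02 m or angle between egg_cup's own z axis and vertical above 0.4 rad).
It also fails if it takes over 118 s, if anything falls off the work surface, if the arm or the gripper's body presses on something with over 40 N, if the wrist force passes 120 N, or if a joint passes its speed limit or range.

## Working session

There is one attempt and no reset: what is moved stays moved. The work goes in short steps, Python scripts to look and compute and a shell command to move; the robot and the scene stay as the last step left them, time stands still between calls to the robot, and variables do not carry over. Pictures are saved under pics/ and viewed, at most 14 in all, crops included, and the job is handed in when it is done.

```bash
ls; mkdir -p pics
python3 - <<'E'
from plant import r
import cv2,numpy as np
s=r.read_state();print(s['clock'],s['position'],s['tool_rot'],s['width'],r.hold_point_z)
for n in('scene','top'):
    c=r.capture(n);np.savez('cap_'+n,**c);cv2.imwrite(f'pics/{n}0.png',c['img'][:,:,::-1]);print(n,c['fx'],c['cx'],c['cy'],c['R'].round(3).tolist(),c['t'])
E
```

```text
pics
0.0 [ 0.19303362 -0.62000763  0.23036206] [-9.57619475e-04  9.88636158e-01  1.50324978e-01 -1.73197974e-04] 0.08547332125640639 0.0187
scene 427.57907083063407 272.13846575944 197.38513527922657 [[-0.761, 0.649, 0.018], [0.388, 0.477, -0.789], [-0.521, -0.593, -0.614]] [ 0.36239423 -0.15502708  1.20141924]
top 542.3264669452586 270.7578855366558 209.2038654335217 [[0.013, -1.0, -0.01], [-0.996, -0.012, -0.088], [0.088, 0.011, -0.996]] [-0.00713074  0.50063247  1.15480099]
```

View pics/top0.png

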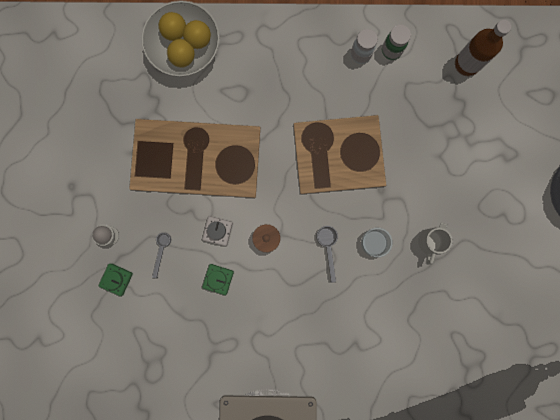

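View pics/scene0.png

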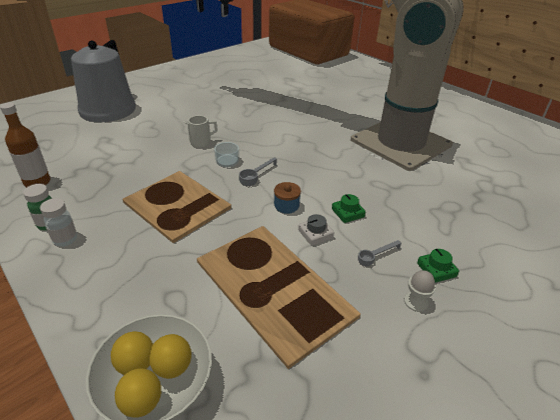

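The top view has +x up and +y to the left. The large board is on the left at about (195,158) and the small board on the right at (340,155). The stock row, left to right:

| Thing | Pixel |
|---|---|
| egg cup | (103,236) |
| small spoon | (163,240) |
| timer | (217,231) |
| salt jar | (265,238) |
| large spoon | (327,237) |
| ramekin | (374,243) |
| creamer | (438,240) |

There are green decoys at (115,280) and (218,280).

```bash
cat > h.py <<'E'
import numpy as np,cv2
def load(n): return dict(np.load(f'cap_{n}.npz'))
def pts(c):
    z=c['range_z'].astype(float);v,u=np.mgrid[:z.shape[0],:z.shape[1]]
    P=np.stack([(u-c['cx'])/c['fx']*z,(v-c['cy'])/c['fy']*z,z],-1)
    W=(P-c['t'])@c['R']; W[z==0]=np.nan; return W
def ray(c,uv,h):
    uv=np.atleast_2d(uv).astype(float)
    d=np.c_[(uv[:,0]-c['cx'])/c['fx'],(uv[:,1]-c['cy'])/c['fy'],np.ones(len(uv))]@c['R'];o=-c['R'].T@c['t']
    return o+d*((h-o[2])/d[:,2])[:,None]
E
python3 - <<'E'
from h import *
c=load('top');W=pts(c);img=c['img'].astype(int)
sub=W[100:300,60:500]
print('table z med',np.nanmedian(sub[...,2]),np.nanstd(sub[...,2][np.abs(sub[...,2])<.005]), 'nan',np.isnan(sub[...,2]).mean())
# cork
hsv=cv2.cvtColor(c['img'],cv2.COLOR_RGB2HSV)
g=img.sum(-1)
m=((g<215)&(img[...,0]>img[...,2]+8)&(g>20)).astype(np.uint8);m[:110]=0;m[205:]=0;m[:,:120]=0;m[:,400:]=0
n,l,st,ce=cv2.connectedComponentsWithStats(cv2.morphologyEx(m,cv2.MORPH_OPEN,np.ones((3,3))))
for i in range(1,n):
    if st[i,4]<150: continue
    v,u=np.where(l==i);X=ray(c,np.c_[u,v],.012)
    cnt=max(cv2.findContours((l==i).astype(np.uint8),0,1)[0],key=len)[:,0]
    C=(ray(c,cnt,.012)[:,:2]*1e3).astype(np.float32)
    print('cork',st[i],'mean',(X[:,:2].mean(0)*1e3).round(1),'minrect',cv2.minAreaRect(C))
# boards
m=((img[...,0]-img[...,2]>22)).astype(np.uint8);m[:100]=0;m[210:]=0;m[:,420:]=0
m=cv2.morphologyEx(m,cv2.MORPH_CLOSE,np.ones((9,9)))
n,l,st,ce=cv2.connectedComponentsWithStats(m)
for i in range(1,n):
    if st[i,4]<1500: continue
    cnt=max(cv2.findContours((l==i).astype(np.uint8),0,1)[0],key=len)[:,0]
    print('board',st[i],cv2.minAreaRect((ray(c,cnt,.012)[:,:2]*1e3).astype(np.float32)))
# objects via height
for name,(a,b,y0,y1) in dict(egg=(88,122,220,255),ss=(148,175,230,282),timer=(198,236,214,250),jar=(246,284,220,258),ls=(310,342,222,288),ram=(356,396,222,264),cre=(412,460,220,272)).items():
    w=W[y0:y1,a:b].reshape(-1,3);w=w[np.isfinite(w[:,0])]
    q=w[w[:,2]>.006]
    print(name,len(q),'z pct',np.percentile(q[:,2]*1e3,[5,25,50,75,95,100]).round(1),'x',(np.percentile(q[:,0],[1,99])*1e3).round(),'y',(np.percentile(q[:,1],[1,99])*1e3).round())
k=c['img'][210:295,80:470];cv2.imwrite('pics/row.png',cv2.resize(k[:,:,::-1],None,fx=2,fy=2,interpolation=cv2.INTER_CUBIC))
E
```

```text
table z med -0.000351100919583632 0.002078040930471943 nan 0.0037954545454545454
cork [ 302  123   32   65 1326] mean [ 632.5 -104.9] minrect ((623.2634887695312, -102.45706939697266), (143.0937957763672, 68.56231689453125), 0.44813117384910583)
cork [ 183  127   26   63 1132] mean [617.3 169.1] minrect ((613.508056640625, 167.14105224609375), (138.91600036621094, 55.517921447753906), 1.3258247375488281)
cork [ 340  133   40   38 1194] mean [ 631.4 -195.3] minrect ((631.8482666015625, -194.90921020507812), (82.73688507080078, 86.01956939697266), 0.6093735694885254)
cork [ 135  141   38   37 1278] mean [609.3 259.8] minrect ((609.44140625, 259.7215270996094), (79.91061401367188, 79.32007598876953), 87.26998901367188)
cork [ 216  145   39   39 1202] mean [600.2  79.8] minrect ((600.8833618164062, 79.47634887695312), (84.8666000366211, 83.9921875), 0.8958842158317566)
board [ 294  115   92   79 6159] ((626.2418212890625, -150.28721618652344), (160.07188415527344, 189.75357055664062), 5.958942413330078)
board [ 129  119  132   79 9033] ((614.3534545898438, 168.64056396484375), (280.0509338378906, 160.10159301757812), 87.05197143554688)
egg 387 z pct [ 8.5 48.7 61.4 68.5 73.4 77.2] x [418. 460.] y [334. 373.]
ss 226 z pct [ 9.9 14.1 15.9 17.9 20.3 22.9] x [351. 446.] y [218. 254.]
timer 664 z pct [14.3 17.5 20.4 38.4 41.5 46.9] x [422. 482.] y [ 86. 146.]
jar 620 z pct [43.2 45.4 46.9 48.6 56.  64.1] x [410. 465.] y [-19.  36.]
ls 281 z pct [ 7.2 17.9 20.1 21.7 24.  27.9] x [346. 466.] y [-145. -100.]
ram 370 z pct [ 6.4 12.7 31.5 38.3 40.8 43.4] x [400. 462.] y [-258. -196.]
cre 753 z pct [ 7.  23.2 47.9 66.4 72.2 75.6] x [389. 470.] y [-374. -320.]
```

View pics/row.png

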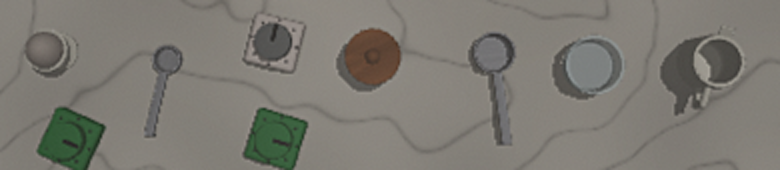

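The row crop is twice full size and offset by (80,210). The small spoon bowl is at (168,59) with its tip at (150,135), and the timer is at (275,42), slightly turned. The large spoon bowl is at (492,53) with its tip at (504,142). The ramekin is at (593,66). The creamer rim is at (718,60) with its handle at about (700,100). Next I fit these.

```bash
cat > fit.py <<'E'
from h import *
c=load('top');W=pts(c)
def box(a,b,y0,y1,lo,hi=1):
    w=W[y0:y1,a:b].reshape(-1,3);w=w[np.isfinite(w[:,0])];return w[(w[:,2]>lo)&(w[:,2]<hi)]*1e3
def circ(p):
    A=np.c_[2*p[:,:2],np.ones(len(p))];s=np.linalg.lstsq(A,(p[:,:2]**2).sum(1),rcond=None)[0];return s[:2],np.sqrt(s[2]+s[0]**2+s[1]**2)
for n,b,rad,L in(('ss',(148,175,230,285),16,85),('ls',(310,342,222,290),23,100)):
    p=box(*b,.008)
    h=p[(p[:,0]<p[:,0].max()-2*rad-8)];tip=p[p[:,0]<p[:,0].min()+12][:,:2].mean(0)
    vx,vy,x0,y0=cv2.fitLine(h[:,:2].astype(np.float32),cv2.DIST_HUBER,0,.01,.01).ravel()
    if vx<0:vx,vy=-vx,-vy
    d=np.array([vx,vy]);q=p[:,:2]-tip;t=q@d
    bw=p[(p[:,:2]-[x0,y0])@d>np.percentile((p[:,:2]-[x0,y0])@d,99)-2*rad]
    cc,cr=cv2.minEnclosingCircle(bw[:,:2].astype(np.float32))
    s=(p[:,:2]-[x0,y0])@d
    cen=np.array([x0,y0])+d*(np.percentile(s,99)-rad); cen2=np.array([x0,y0])+d*(np.percentile(s,1)+L)
    print(n,'yaw',np.degrees(np.arctan2(vy,vx)),'enc',cc,cr,'far-end',cen,'tip-end',cen2)
p=box(198,236,214,250,.011,.026);print('timer base',cv2.minAreaRect(p[:,:2].astype(np.float32)))
p=box(198,236,214,250,.034);print('dial',cv2.minEnclosingCircle(p[:,:2].astype(np.float32)))
p=box(356,396,222,264,.034);print('ram',cv2.minEnclosingCircle(p[:,:2].astype(np.float32)),p[:,:2].mean(0))
p=box(412,460,220,272,.064);print('cre rim',cv2.minEnclosingCircle(p[:,:2].astype(np.float32)),len(p),p[:,:2].mean(0))
p=box(412,460,220,272,.01);e=p[p[:,0]<400];print('cre handle far pts',e.mean(0),len(e),p[p[:,0]<p[:,0].min()+8].mean(0))
p=box(246,284,220,258,.04);print('jar',cv2.minEnclosingCircle(p[:,:2].astype(np.float32)))
# rim of ramekin by colour-contour
E
python3 fit.py
python3 - <<'E'
from h import *
c=load('scene');k=c['img'][100:220,170:320];cv2.imwrite('pics/cre.png',cv2.resize(k[:,:,::-1],None,fx=4,fy=4,interpolation=cv2.INTER_CUBIC))
E
```

```text
ss yaw -12.175877 enc (431.34185791015625, 233.85496520996094) 17.097789764404297 far-end [430.44904252 232.90911754] tip-end [433.46075344 232.25928977]
ls yaw 8.271094 enc (442.9455261230469, -122.585205078125) 23.513927459716797 far-end [ 442.62175652 -122.50794425] tip-end [ 445.02074396 -122.15920578]
timer base ((452.7618713378906, 116.15472412109375), (56.16191101074219, 55.46994400024414), 76.7857437133789)
dial ((452.2804260253906, 116.10931396484375), 19.642196655273438)
ram ((431.0403747558594, -227.55633544921875), 31.92759132385254) [ 431.2312067  -227.90481695]
cre rim ((431.1522521972656, -348.96282958984375), 41.78658676147461) 213 [ 440.12604237 -348.68798259]
cre handle far pts [ 394.02411602 -335.60204958   46.59799477] 51 [ 390.6208167  -334.31149139   48.30871602]
jar ((436.9961242675781, 8.86740779876709), 29.874658584594727)
```

View pics/cre.png

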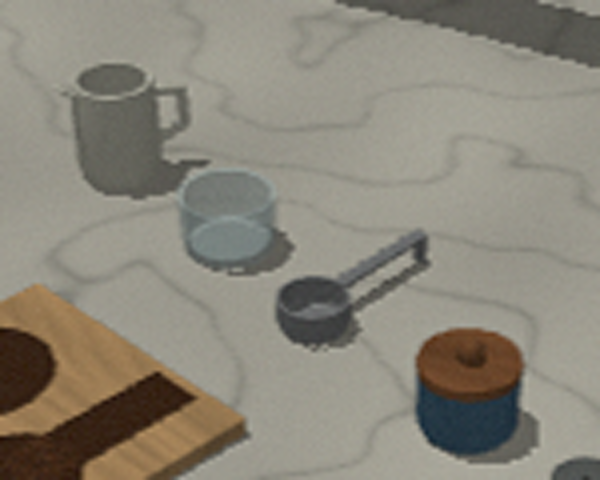

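The oblique view agrees with the top fits: creamer handle towards the robot, ramekin clear of the large spoon, and every bowl open side up. One more check gives the creamer's axis.

Run:
```python
from fit import *
from scipy.optimize import least_squares
print('rim px',ray(c,(439,240),.072)*1e3)
p=box(412,460,220,272,.064);p=p[p[:,0]>405]
f=least_squares(lambda q:np.hypot(*(p[:,:2]-q).T)-25.5,[438,-348],loss='soft_l1',f_scale=1.5);print('rim fit',f.x,np.abs(f.fun).mean())
E=p=box(412,460,220,272,.02);e=p[p[:,0]<400].mean(0)[:2];d=f.x-e;print('yaw',np.degrees(np.arctan2(d[1],d[0])),np.hypot(*d))
```

```text
ss yaw -12.175877 enc (431.34185791015625, 233.85496520996094) 17.097789764404297 far-end [430.44904252 232.90911754] tip-end [433.46075344 232.25928977]
ls yaw 8.271094 enc (442.9455261230469, -122.585205078125) 23.513927459716797 far-end [ 442.62175652 -122.50794425] tip-end [ 445.02074396 -122.15920578]
timer base ((452.7618713378906, 116.15472412109375), (56.16191101074219, 55.46994400024414), 76.7857437133789)
dial ((452.2804260253906, 116.10931396484375), 19.642196655273438)
ram ((431.0403747558594, -227.55633544921875), 31.92759132385254) [ 431.2312067  -227.90481695]
cre rim ((431.1522521972656, -348.96282958984375), 41.78658676147461) 213 [ 440.12604237 -348.68798259]
cre handle far pts [ 394.02411602 -335.60204958   46.59799477] 51 [ 390.6208167  -334.31149139   48.30871602]
jar ((436.9961242675781, 8.86740779876709), 29.874658584594727)
rim px [[ 436.72136235 -349.0135045    72.        ]]
rim fit [ 436.85611842 -348.59918937] 2.0590772564969826
yaw -16.880137254202896 44.76054146649868
```

```bash
cat > nx.py <<'E'
import sys,numpy as np
from plant import r
from scipy.spatial.transform import Rotation as Ro
s=r.read_state();q=s['tool_rot'];M=Ro.from_quat([q[1],q[2],q[3],q[0]]).as_matrix()
psi=np.degrees(np.arctan2(M[1,0],M[0,0]));p=s['position']*1e3
print('t %.2f'%s['clock'],'pos',p.round(1),'psi %.1f'%psi,'tilt',np.degrees(M[:2,2]).round(2),'w %.1f'%(s['width']*1e3),'gf %.0f'%s['gripper_force'],'ft',s['ft_force'].round(1),'j',s['joint_pos'].round(2))
a=list(map(float,sys.argv[1:]))
for i in range(0,len(a),4):
    x,y,z,t=a[i:i+4];c,sn=np.cos(np.radians(t)),np.sin(np.radians(t));d=np.array([x,y,z])-p
    print(f'-> {a[i:i+4]} turn_z {psi-t:.1f}  tool dx {c*d[0]+sn*d[1]:.1f} dy {sn*d[0]-c*d[1]:.1f} dz {-d[2]:.1f}')
    p=np.array([x,y,z]);psi=t
E
python3 nx.py 437 -349 150 -16 437 -349 25 -16
```

```text
t 0.10 pos [ 193.1 -620.1  230.5] psi 17.3 tilt [-0.03  0.09] w 85.1 gf 0 ft [ 0.9  0.1 -0.6] j [ 1.2   0.63  0.04  1.52 -0.03  1.   -0.02]
-> [437.0, -349.0, 150.0, -16.0] turn_z 33.3  tool dx 159.7 dy -327.8 dz 80.5
-> [437.0, -349.0, 25.0, -16.0] turn_z 0.0  tool dx 0.0 dy -0.0 dz 125.0
```

```bash
python3 -m pendant '[{"gripper":1,"delta_pos":[0,0,10],"angular":[0,0,6.66]},{"gripper":1,"delta_pos":[0,0,10],"angular":[0,0,6.66]},{"gripper":1,"delta_pos":[0,0,10],"angular":[0,0,6.66]},{"gripper":1,"delta_pos":[0,0,10],"angular":[0,0,6.66]},{"gripper":1,"delta_pos":[0,0,10],"angular":[0,0,6.66]},{"gripper":1,"delta_pos":[8,-16,10],"angular":[0,0,0]},{"gripper":1,"delta_pos":[12,-24,10],"angular":[0,0,0]},{"gripper":1,"delta_pos":[14,-29,10],"angular":[0,0,0]}]' 40
python3 -m pendant '[{"gripper":1,"delta_pos":[14,-29,0],"angular":[0,0,0]},{"gripper":1,"delta_pos":[14,-29,0],"angular":[0,0,0]},{"gripper":1,"delta_pos":[14,-29,0],"angular":[0,0,0]},{"gripper":1,"delta_pos":[14,-29,0],"angular":[0,0,0]},{"gripper":1,"delta_pos":[14,-29,0],"angular":[0,0,0]},{"gripper":1,"delta_pos":[14,-29,0],"angular":[0,0,0]},{"gripper":1,"delta_pos":[14,-29,0],"angular":[0,0,0]},{"gripper":1,"delta_pos":[14,-29,0],"angular":[0,0,0]},{"gripper":1,"delta_pos":[14,-27,0],"angular":[0,0,0]},{"gripper":1,"delta_pos":[0,0,0],"angular":[0,0,0]}]'
python3 nx.py 437 -349 25 -16
```

```text
clock: 0.77
position: [0.2435, -0.5641, 0.1504]
tool_rot: [0.0, 0.99, -0.141, -0.001]
ft_force: [1.3, 0.3, -0.2]
width: 0.0854
gripper_force: 0.0
clock: 1.6
position: [0.4432, -0.3424, 0.1507]
tool_rot: [-0.003, 0.991, -0.134, 0.001]
ft_force: [0.9, 0.9, 0.2]
width: 0.0854
gripper_force: 0.0
t 1.60 pos [ 443.2 -342.4  150.7] psi -15.4 tilt [0.15 0.27] w 85.4 gf 0 ft [0.9 0.9 0.2] j [ 0.47  0.61  0.21  1.86 -0.2   0.69 -1.04]
-> [437.0, -349.0, 25.0, -16.0] turn_z 0.6  tool dx -4.1 dy 8.0 dz 125.7
```

```bash
python3 -m pendant '[{"gripper":1,"delta_pos":[0,0,0],"angular":[0,0,0]},{"gripper":1,"delta_pos":[0,0,0],"angular":[0,0,0]}]'>/dev/null
python3 nx.py 437 -349 25 -16
python3 - <<'E'
from plant import r
import cv2
c=r.capture('wrist');print(c['hand_eye'].round(3).tolist(),c['fx']);cv2.imwrite('pics/w1.png',c['img'][:,:,::-1])
E
```

```text
t 1.77 pos [ 436.9 -349.9  151.1] psi -16.0 tilt [-0.05 -0.02] w 85.6 gf 0 ft [-1.1 -0.3 -0.1] j [ 0.48  0.61  0.22  1.86 -0.2   0.69 -1.03]
-> [437.0, -349.0, 25.0, -16.0] turn_z -0.0  tool dx -0.2 dy -0.9 dz 126.1
[[0.0, -0.962, -0.271, 0.068], [1.0, -0.0, 0.001, 0.0], [-0.001, -0.271, 0.962, -0.143], [0.0, 0.0, 0.0, 1.0]] 301.73069280465535
```

View pics/w1.png

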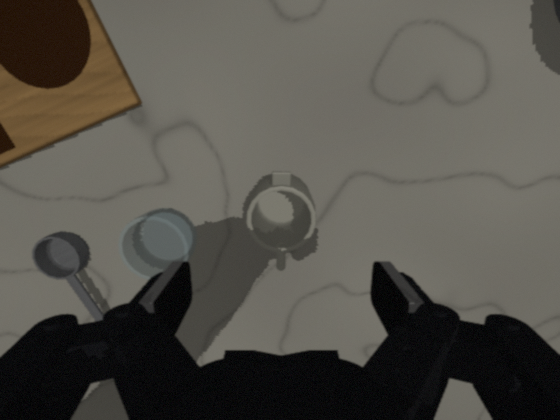

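The wrist view shows the creamer centred between the fingers (column 281), with its handle (281,262) pointing straight along tool -x. I go down and grip.

```bash
python3 -m pendant '[{"gripper":1,"delta_pos":[0,-1,16],"angular":[0,0,0]},{"gripper":1,"delta_pos":[0,0,24],"angular":[0,0,0]},{"gripper":1,"delta_pos":[0,0,24],"angular":[0,0,0]},{"gripper":1,"delta_pos":[0,0,24],"angular":[0,0,0]},{"gripper":1,"delta_pos":[0,0,24],"angular":[0,0,0]},{"gripper":1,"delta_pos":[0,0,16],"angular":[0,0,0]},{"gripper":1,"delta_pos":[0,0,8],"angular":[0,0,0]},{"gripper":1,"delta_pos":[0,0,0],"angular":[0,0,0]},{"gripper":1,"delta_pos":[0,0,0],"angular":[0,0,0]}]' 40 | grep -E "pos|force"
python3 -m pendant '[{"gripper":0.5,"delta_pos":[0,0,0],"angular":[0,0,0]},{"gripper":0.3,"delta_pos":[0,0,0],"angular":[0,0,0]},{"gripper":0.2,"delta_pos":[0,0,0],"angular":[0,0,0]},{"gripper":0,"delta_pos":[0,0,0],"angular":[0,0,0]},{"gripper":0,"delta_pos":[0,0,0],"angular":[0,0,0]},{"gripper":0,"delta_pos":[0,0,0],"angular":[0,0,0]}]' 50
python3 nx.py 437 -349 125 -16 631 -195 125 0 631 -195 29 0
```

```text
position: [0.4371, -0.3496, 0.0155]
ft_force: [-0.2, 0.3, 1.6]
gripper_force: 0.0
clock: 3.07
position: [0.4384, -0.3494, 0.0172]
tool_rot: [0.001, 0.99, -0.139, 0.001]
ft_force: [-1.8, 0.2, 7.0]
width: 0.0559
gripper_force: 52.6
t 3.07 pos [ 438.4 -349.4   17.2] psi -16.0 tilt [ 0.12 -0.11] w 55.9 gf 53 ft [-1.8  0.2  7. ] j [ 0.53  0.83  0.14  1.92 -0.26  0.41 -0.98]
-> [437.0, -349.0, 125.0, -16.0] turn_z -0.0  tool dx -1.5 dy -0.0 dz -107.8
-> [631.0, -195.0, 125.0, 0.0] turn_z -16.0  tool dx 194.0 dy -154.0 dz -0.0
-> [631.0, -195.0, 29.0, 0.0] turn_z 0.0  tool dx 0.0 dy 0.0 dz 96.0
```

```bash
python3 -m pendant '[{"gripper":0,"delta_pos":[0,0,-8],"angular":[0,0,0]},{"gripper":0,"delta_pos":[0,0,-16],"angular":[0,0,0]},{"gripper":0,"delta_pos":[0,0,-22],"angular":[0,0,-3]},{"gripper":0,"delta_pos":[0,0,-22],"angular":[0,0,-5]},{"gripper":0,"delta_pos":[0,0,-22],"angular":[0,0,-5]},{"gripper":0,"delta_pos":[0,0,-10],"angular":[0,0,-3]},{"gripper":0,"delta_pos":[10,-8,0],"angular":[0,0,0]},{"gripper":0,"delta_pos":[20,-16,0],"angular":[0,0,0]},{"gripper":0,"delta_pos":[24,-19,0],"angular":[0,0,0]},{"gripper":0,"delta_pos":[24,-19,0],"angular":[0,0,0]}]' | grep width
python3 -m pendant '[{"gripper":0,"delta_pos":[24,-19,0],"angular":[0,0,0]},{"gripper":0,"delta_pos":[24,-19,0],"angular":[0,0,0]},{"gripper":0,"delta_pos":[24,-19,0],"angular":[0,0,0]},{"gripper":0,"delta_pos":[22,-19,0],"angular":[0,0,0]},{"gripper":0,"delta_pos":[14,-10,0],"angular":[0,0,0]},{"gripper":0,"delta_pos":[8,-6,0],"angular":[0,0,0]},{"gripper":0,"delta_pos":[0,0,0],"angular":[0,0,0]},{"gripper":0,"delta_pos":[0,0,0],"angular":[0,0,0]}]' | grep -E "width|grip"
python3 nx.py 631 -195 29 0
```

```text
width: 0.0562
width: 0.0561
gripper_force: 53.9
t 4.57 pos [ 630.9 -194.4  114.6] psi -0.0 tilt [-0.12 -0.01] w 56.1 gf 54 ft [-0.4 -1.  -2.1] j [ 0.16  0.78  0.17  1.59 -0.16  0.79 -1.18]
-> [631.0, -195.0, 29.0, 0.0] turn_z -0.0  tool dx 0.1 dy 0.6 dz 85.6
```

```bash
python3 -m pendant '[{"gripper":0,"delta_pos":[0,1,14],"angular":[0,0,0]},{"gripper":0,"delta_pos":[0,0,22],"angular":[0,0,0]},{"gripper":0,"delta_pos":[0,0,22],"angular":[0,0,0]},{"gripper":0,"delta_pos":[0,0,14],"angular":[0,0,0]},{"gripper":0,"delta_pos":[0,0,7],"angular":[0,0,0]},{"gripper":0,"delta_pos":[0,0,4],"angular":[0,0,0]},{"gripper":0,"delta_pos":[0,0,0],"angular":[0,0,0]},{"gripper":0,"delta_pos":[0,0,0],"angular":[0,0,0]}]' | grep ft
python3 nx.py
python3 -m pendant '[{"gripper":0,"delta_pos":[0,0,1.5],"angular":[0,0,0]},{"gripper":0,"delta_pos":[0,0,0],"angular":[0,0,0]}]' | grep -E "ft|pos"
```

```text
ft_force: [0.1, 1.3, -1.6]
t 5.23 pos [ 632.2 -196.1   33.1] psi -0.0 tilt [ 0.07 -0.03] w 56.2 gf 54 ft [ 0.1  1.3 -1.6] j [ 0.18  0.89  0.14  1.62 -0.18  0.64 -1.16]
position: [0.6324, -0.1957, 0.0317]
ft_force: [0.1, -0.2, -2.0]
```

```bash
for i in 1 2; do python3 -m pendant '[{"gripper":0,"delta_pos":[-0.5,0,1.5],"angular":[0,0,0]},{"gripper":0,"delta_pos":[0,0,0],"angular":[0,0,0]},{"gripper":0,"delta_pos":[0,0,0],"angular":[0,0,0]}]' | grep -E "ft|pos"; done
```

```text
position: [0.6313, -0.1955, 0.0295]
ft_force: [-0.1, -0.7, -2.3]
position: [0.6314, -0.1956, 0.0292]
ft_force: [-1.4, 1.2, 5.7]
```

Contact force at the board, so I release, rise, and move over the ramekin.

```bash
python3 -m pendant '[{"gripper":0.4,"delta_pos":[0,0,0],"angular":[0,0,0]},{"gripper":0.75,"delta_pos":[0,0,0],"angular":[0,0,0]},{"gripper":1,"delta_pos":[0,0,0],"angular":[0,0,0]},{"gripper":1,"delta_pos":[0,0,0],"angular":[0,0,0]},{"gripper":1,"delta_pos":[0,0,-10],"angular":[0,0,0]},{"gripper":1,"delta_pos":[0,0,-25],"angular":[0,0,0]},{"gripper":1,"delta_pos":[0,0,-30],"angular":[0,0,0]},{"gripper":1,"delta_pos":[0,0,-30],"angular":[0,0,0]},{"gripper":1,"delta_pos":[0,0,0],"angular":[0,0,0]}]' | grep -E "width|pos"
python3 nx.py 431 -228 125 0 431 -228 5 0
```

```text
position: [0.6349, -0.1972, 0.1298]
width: 0.085
t 6.65 pos [ 634.9 -197.2  129.8] psi -0.0 tilt [ 0.63 -0.2 ] w 85.0 gf 0 ft [ 0.7 -0.8  0.8] j [ 0.16  0.76  0.17  1.58 -0.16  0.8  -1.17]
-> [431.0, -228.0, 125.0, 0.0] turn_z -0.0  tool dx -203.9 dy 30.8 dz 4.8
-> [431.0, -228.0, 5.0, 0.0] turn_z 0.0  tool dx 0.0 dy 0.0 dz 120.0
```

```bash
python3 -m pendant '[{"gripper":1,"delta_pos":[-12,2,0],"angular":[0,0,0]},{"gripper":1,"delta_pos":[-24,4,0],"angular":[0,0,0]},{"gripper":1,"delta_pos":[-28,4,0],"angular":[0,0,0]},{"gripper":1,"delta_pos":[-28,4,0],"angular":[0,0,0]},{"gripper":1,"delta_pos":[-28,4,0],"angular":[0,0,0]},{"gripper":1,"delta_pos":[-28,5,0],"angular":[0,0,0]},{"gripper":1,"delta_pos":[-28,5,0],"angular":[0,0,0]},{"gripper":1,"delta_pos":[-16,3,0],"angular":[0,0,0]},{"gripper":1,"delta_pos":[-8,1,0],"angular":[0,0,0]},{"gripper":1,"delta_pos":[0,0,0],"angular":[0,0,0]}]' >/dev/null
python3 -m pendant '[{"gripper":1,"delta_pos":[0,0,0],"angular":[0,0,0]},{"gripper":1,"delta_pos":[0,0,20],"angular":[0,0,0]},{"gripper":1,"delta_pos":[0,0,20],"angular":[0,0,0]},{"gripper":1,"delta_pos":[0,0,0],"angular":[0,0,0]},{"gripper":1,"delta_pos":[0,0,0],"angular":[0,0,0]}]' >/dev/null
python3 nx.py 431 -228 7 0
```

```text
t 7.90 pos [ 431.7 -226.9   82.2] psi 0.1 tilt [-0.05  0.05] w 85.3 gf 0 ft [ 0.8 -0.3  0.5] j [ 0.35  0.65  0.11  2.09 -0.17  0.41 -0.97]
-> [431.0, -228.0, 7.0, 0.0] turn_z 0.1  tool dx -0.7 dy 1.1 dz 75.2
```

```bash
python3 -m pendant '[{"gripper":1,"delta_pos":[-0.7,1.1,16],"angular":[0,0,0]},{"gripper":1,"delta_pos":[0,0,22],"angular":[0,0,0]},{"gripper":1,"delta_pos":[0,0,20],"angular":[0,0,0]},{"gripper":1,"delta_pos":[0,0,12],"angular":[0,0,0]},{"gripper":1,"delta_pos":[0,0,7],"angular":[0,0,0]},{"gripper":1,"delta_pos":[0,0,0],"angular":[0,0,0]},{"gripper":1,"delta_pos":[0,0,0],"angular":[0,0,0]}]' | grep -E "ft|pos"
python3 -m pendant '[{"gripper":0.6,"delta_pos":[0,0,0],"angular":[0,0,0]},{"gripper":0.4,"delta_pos":[0,0,0],"angular":[0,0,0]},{"gripper":0.2,"delta_pos":[0,0,0],"angular":[0,0,0]},{"gripper":0,"delta_pos":[0,0,0],"angular":[0,0,0]},{"gripper":0,"delta_pos":[0,0,0],"angular":[0,0,0]},{"gripper":0,"delta_pos":[0,0,0],"angular":[0,0,0]}]' 40
python3 nx.py 431 -228 105 0 600 79.5 105 0
```

```text
position: [0.431, -0.2288, 0.0064]
ft_force: [-0.2, 0.7, 0.4]
clock: 8.98
position: [0.431, -0.2289, 0.0073]
tool_rot: [0.0, 1.0, -0.0, 0.001]
ft_force: [-1.2, 0.6, 7.7]
width: 0.0623
gripper_force: 42.1
t 8.98 pos [ 431.  -228.9    7.3] psi -0.0 tilt [ 0.13 -0.05] w 62.3 gf 42 ft [-1.2  0.6  7.7] j [ 0.38  0.79  0.07  2.12 -0.22  0.23 -0.92]
-> [431.0, -228.0, 105.0, 0.0] turn_z -0.0  tool dx 0.0 dy -0.9 dz -97.7
-> [600.0, 79.5, 105.0, 0.0] turn_z 0.0  tool dx 169.0 dy -307.5 dz -0.0
```

```bash
python3 -m pendant '[{"gripper":0,"delta_pos":[0,0,-8],"angular":[0,0,0]},{"gripper":0,"delta_pos":[0,0,-16],"angular":[0,0,0]},{"gripper":0,"delta_pos":[0,0,-24],"angular":[0,0,0]},{"gripper":0,"delta_pos":[0,0,-24],"angular":[0,0,0]},{"gripper":0,"delta_pos":[0,0,-18],"angular":[0,0,0]},{"gripper":0,"delta_pos":[0,0,-8],"angular":[0,0,0]},{"gripper":0,"delta_pos":[8,-15,0],"angular":[0,0,0]},{"gripper":0,"delta_pos":[13,-24,0],"angular":[0,0,0]},{"gripper":0,"delta_pos":[16,-29,0],"angular":[0,0,0]},{"gripper":0,"delta_pos":[16,-29,0],"angular":[0,0,0]}]' | grep width
python3 -m pendant '[{"gripper":0,"delta_pos":[16,-29,0],"angular":[0,0,0]},{"gripper":0,"delta_pos":[16,-29,0],"angular":[0,0,0]},{"gripper":0,"delta_pos":[16,-29,0],"angular":[0,0,0]},{"gripper":0,"delta_pos":[16,-29,0],"angular":[0,0,0]},{"gripper":0,"delta_pos":[16,-29,0],"angular":[0,0,0]},{"gripper":0,"delta_pos":[15,-29,0],"angular":[0,0,0]},{"gripper":0,"delta_pos":[13,-22,0],"angular":[0,0,0]},{"gripper":0,"delta_pos":[8,-15,0],"angular":[0,0,0]},{"gripper":0,"delta_pos":[0,0,0],"angular":[0,0,0]},{"gripper":0,"delta_pos":[0,0,0],"angular":[0,0,0]}]' | grep -E "width|grip"
python3 nx.py 600 79.5 20 0
```

```text
width: 0.0626
width: 0.0626
gripper_force: 44.2
t 10.65 pos [598.7  80.6 103.4] psi 0.1 tilt [-0.06  0.  ] w 62.6 gf 44 ft [ 0.8 -0.8 -1.1] j [-0.33  0.74  0.24  1.76 -0.27  0.67 -1.51]
-> [600.0, 79.5, 20.0, 0.0] turn_z 0.1  tool dx 1.3 dy 1.1 dz 83.4
```

```bash
python3 -m pendant '[{"gripper":0,"delta_pos":[1,1,14],"angular":[0,0,0]},{"gripper":0,"delta_pos":[0,0,22],"angular":[0,0,0]},{"gripper":0,"delta_pos":[0,0,22],"angular":[0,0,0]},{"gripper":0,"delta_pos":[0,0,14],"angular":[0,0,0]},{"gripper":0,"delta_pos":[0,0,7],"angular":[0,0,0]},{"gripper":0,"delta_pos":[0,0,3],"angular":[0,0,0]},{"gripper":0,"delta_pos":[0,0,0],"angular":[0,0,0]},{"gripper":0,"delta_pos":[0,0,0],"angular":[0,0,0]}]' | grep -E "ft|pos"
for i in 1 2 ; do python3 -m pendant '[{"gripper":0,"delta_pos":[0,0,1],"angular":[0,0,0]},{"gripper":0,"delta_pos":[0,0,0],"angular":[0,0,0]},{"gripper":0,"delta_pos":[0,0,0],"angular":[0,0,0]}]' | grep -E "ft|pos"; done
```

```text
position: [0.6006, 0.0777, 0.0226]
ft_force: [1.0, 0.1, -1.3]
position: [0.6006, 0.0785, 0.0215]
ft_force: [-0.3, -0.2, -0.8]
position: [0.6001, 0.0784, 0.0199]
ft_force: [-0.8, 0.2, -1.8]
```

```bash
python3 -m pendant '[{"gripper":0,"delta_pos":[0,0,1],"angular":[0,0,0]},{"gripper":0,"delta_pos":[0,0,0],"angular":[0,0,0]},{"gripper":0,"delta_pos":[0,0,0],"angular":[0,0,0]}]' | grep -E "ft|pos"
python3 -m pendant '[{"gripper":0.6,"delta_pos":[0,0,0],"angular":[0,0,0]},{"gripper":0.85,"delta_pos":[0,0,0],"angular":[0,0,0]},{"gripper":1,"delta_pos":[0,0,0],"angular":[0,0,0]},{"gripper":1,"delta_pos":[0,0,0],"angular":[0,0,0]},{"gripper":1,"delta_pos":[0,0,-10],"angular":[0,0,0]},{"gripper":1,"delta_pos":[0,0,-25],"angular":[0,0,0]},{"gripper":1,"delta_pos":[0,0,-30],"angular":[0,0,0]},{"gripper":1,"delta_pos":[0,0,-25],"angular":[0,0,0]},{"gripper":1,"delta_pos":[0,0,-10],"angular":[0,0,0]},{"gripper":1,"delta_pos":[0,0,0],"angular":[0,0,0]}]' | grep -E "width|pos"
python3 nx.py 443.5 -122.5 120 8.3 443.5 -122.5 5 8.3
```

```text
position: [0.6002, 0.0784, 0.0194]
ft_force: [-1.7, -0.1, 5.3]
position: [0.6022, 0.0785, 0.122]
width: 0.0858
t 12.90 pos [602.2  78.5 122. ] psi -0.0 tilt [0.33 0.05] w 85.8 gf 0 ft [-0.1  0.5 -0.4] j [-0.33  0.71  0.26  1.75 -0.26  0.7  -1.51]
-> [443.5, -122.5, 120.0, 8.3] turn_z -8.3  tool dx -186.1 dy 176.0 dz 2.0
-> [443.5, -122.5, 5.0, 8.3] turn_z 0.0  tool dx 0.0 dy 0.0 dz 115.0
```

```bash
python3 -m pendant '[{"gripper":1,"delta_pos":[0,0,0],"angular":[0,0,-4.1]},{"gripper":1,"delta_pos":[0,0,0],"angular":[0,0,-4.2]},{"gripper":1,"delta_pos":[-12,11,0],"angular":[0,0,0]},{"gripper":1,"delta_pos":[-20,19,0],"angular":[0,0,0]},{"gripper":1,"delta_pos":[-24,23,0],"angular":[0,0,0]},{"gripper":1,"delta_pos":[-24,23,0],"angular":[0,0,0]},{"gripper":1,"delta_pos":[-24,23,0],"angular":[0,0,0]},{"gripper":1,"delta_pos":[-24,23,0],"angular":[0,0,0]},{"gripper":1,"delta_pos":[-24,23,0],"angular":[0,0,0]},{"gripper":1,"delta_pos":[-20,17,0],"angular":[0,0,0]}]' >/dev/null
python3 -m pendant '[{"gripper":1,"delta_pos":[-12,12,10],"angular":[0,0,0]},{"gripper":1,"delta_pos":[0,0,20],"angular":[0,0,0]},{"gripper":1,"delta_pos":[0,0,20],"angular":[0,0,0]},{"gripper":1,"delta_pos":[0,0,0],"angular":[0,0,0]},{"gripper":1,"delta_pos":[0,0,0],"angular":[0,0,0]}]' >/dev/null
python3 nx.py 443.5 -122.5 5 8.3
```

```text
t 14.15 pos [ 441.7 -120.    67.6] psi 8.3 tilt [-0.22  0.06] w 85.1 gf 0 ft [ 0.1 -0.1  0.8] j [ 0.13  0.66  0.11  2.17 -0.21  0.32 -1.01]
-> [443.5, -122.5, 5.0, 8.3] turn_z -0.0  tool dx 1.4 dy 2.7 dz 62.6
```

```bash
python3 -m pendant '[{"gripper":1,"delta_pos":[1.4,2.7,15],"angular":[0,0,0]},{"gripper":1,"delta_pos":[0,0,15],"angular":[0,0,0]},{"gripper":1,"delta_pos":[0,0,10],"angular":[0,0,0]},{"gripper":1,"delta_pos":[0,0,0],"angular":[0,0,0]},{"gripper":1,"delta_pos":[0,0,0],"angular":[0,0,0]}]' >/dev/null
python3 nx.py 443.5 -122.5 4 8.3
```

```text
t 14.57 pos [ 445.3 -122.6   29.3] psi 8.3 tilt [-0.02 -0.  ] w 85.4 gf 0 ft [-0.6 -0.   0.8] j [ 0.14  0.74  0.1   2.18 -0.28  0.23 -0.94]
-> [443.5, -122.5, 4.0, 8.3] turn_z 0.0  tool dx -1.7 dy -0.4 dz 25.3
```

```bash
python3 -m pendant '[{"gripper":1,"delta_pos":[0,0,0],"angular":[0,-6,0]},{"gripper":1,"delta_pos":[-1,0,0],"angular":[0,0,0]},{"gripper":1,"delta_pos":[1,0,10],"angular":[0,0,0]},{"gripper":1,"delta_pos":[1,0,10],"angular":[0,0,0]},{"gripper":1,"delta_pos":[0,0,5],"angular":[0,0,0]},{"gripper":1,"delta_pos":[0,0,0],"angular":[0,0,0]},{"gripper":1,"delta_pos":[0,0,0],"angular":[0,0,0]}]' >/dev/null
python3 nx.py 443.5 -122.5 4 8.3
```

```text
t 15.15 pos [ 442.2 -123.4    3.5] psi 8.2 tilt [-6.02 -0.81] w 85.3 gf 0 ft [ 0.2 -0.1  0.4] j [ 0.07  0.82  0.17  2.1  -0.27  0.34 -0.97]
-> [443.5, -122.5, 4.0, 8.3] turn_z -0.1  tool dx 1.5 dy -0.7 dz -0.5
```

```bash
python3 -m pendant '[{"gripper":0.6,"delta_pos":[0,0,0],"angular":[0,0,0]},{"gripper":0.4,"delta_pos":[0,0,0],"angular":[0,0,0]},{"gripper":0.2,"delta_pos":[0,0,0],"angular":[0,0,0]},{"gripper":0,"delta_pos":[0,0,0],"angular":[0,0,0]},{"gripper":0,"delta_pos":[0,0,0],"angular":[0,0,0]},{"gripper":0,"delta_pos":[0,0,0],"angular":[0,0,0]},{"gripper":0,"delta_pos":[0,0,0],"angular":[0,0,0]}]' 30
python3 -m pendant '[{"gripper":0,"delta_pos":[0,0,-6],"angular":[0,0,0]},{"gripper":0,"delta_pos":[0,0,-16],"angular":[0,0,0]},{"gripper":0,"delta_pos":[0,0,-24],"angular":[0,0,0]},{"gripper":0,"delta_pos":[0,0,-24],"angular":[0,0,0]},{"gripper":0,"delta_pos":[0,0,-10],"angular":[0,0,0]},{"gripper":0,"delta_pos":[0,0,0],"angular":[0,0,0]},{"gripper":0,"delta_pos":[0,0,0],"angular":[0,0,0]}]' | grep grip
python3 nx.py
python3 - <<'E'
from plant import r
import cv2
c=r.capture('scene');cv2.imwrite('pics/s2.png',cv2.resize(c['img'][80:260,100:340,::-1],None,fx=3,fy=3))
E
```

```text
clock: 15.73
position: [0.4437, -0.1232, 0.0046]
tool_rot: [0.004, 0.996, 0.072, -0.052]
ft_force: [-0.1, -0.1, 6.4]
width: 0.045
gripper_force: 30.3
gripper_force: 30.9
t 16.32 pos [ 452.  -121.7   83.7] psi 8.3 tilt [-5.89 -0.86] w 45.2 gf 31 ft [ 0.2 -0.  -1. ] j [ 0.01  0.67  0.25  2.06 -0.23  0.53 -1.  ]
```

View pics/s2.png

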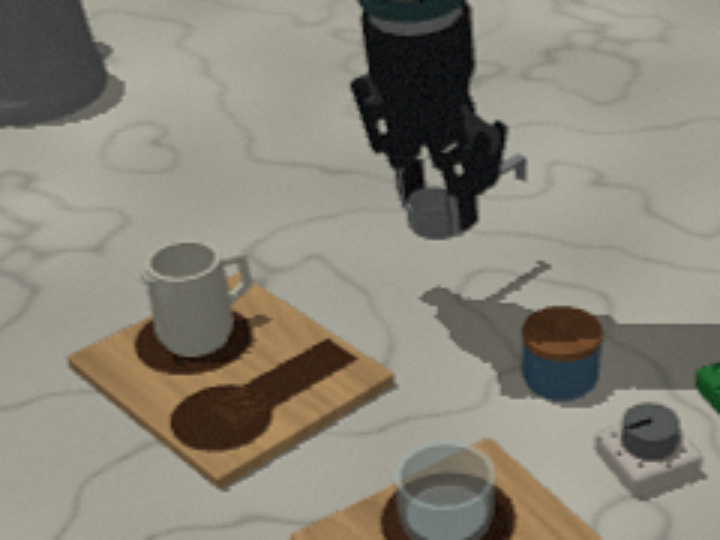

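The spoon hangs level in the grip with its handle back to the robot. The creamer (190,330) and ramekin (447,490) stand on their insets. The tool is now tilted, so I change the helper to use the full rotation.

```bash
python3 - <<'E'
t=open('nx.py').read()
i=t.index('    print(f')
t=t[:i]+"""    M2=M@Ro.from_euler('z',psi-t,degrees=True).as_matrix();print(f'-> {a[i:i+4]} turn_z {psi-t:.1f} tool d',(M2.T@d).round(1));M=M2
    p=np.array([x,y,z]);psi=t
"""
open('nx.py','w').write(t)
E
python3 nx.py 661.5 -102 85 8.3 661.5 -102 20 8.3
```

```text
t 16.37 pos [ 451.3 -121.6   83. ] psi 8.3 tilt [-5.99 -0.84] w 45.2 gf 31 ft [ 0.2 -0.7 -0.9] j [ 0.01  0.67  0.25  2.06 -0.23  0.53 -1.  ]
-> [661.5, -102.0, 85.0, 8.3] turn_z 0.0 tool d [209.5  11.  -24.2]
-> [661.5, -102.0, 20.0, 8.3] turn_z 0.0 tool d [ 6.9  0.  64.6]
```

```bash
python3 -m pendant '[{"gripper":0,"delta_pos":[10,0.5,-1.2],"angular":[0,0,0]},{"gripper":0,"delta_pos":[18,1,-2],"angular":[0,0,0]},{"gripper":0,"delta_pos":[26,1.4,-3],"angular":[0,0,0]},{"gripper":0,"delta_pos":[26,1.4,-3],"angular":[0,0,0]},{"gripper":0,"delta_pos":[26,1.4,-3],"angular":[0,0,0]},{"gripper":0,"delta_pos":[26,1.4,-3],"angular":[0,0,0]},{"gripper":0,"delta_pos":[26,1.4,-3],"angular":[0,0,0]},{"gripper":0,"delta_pos":[24,1.2,-3],"angular":[0,0,0]},{"gripper":0,"delta_pos":[18,0.8,-2],"angular":[0,0,0]},{"gripper":0,"delta_pos":[9.5,0.5,-1],"angular":[0,0,0]}]' | grep grip
python3 -m pendant '[{"gripper":0,"delta_pos":[0,0,0],"angular":[0,0,0]},{"gripper":0,"delta_pos":[1,0,10],"angular":[0,0,0]},{"gripper":0,"delta_pos":[2,0,18],"angular":[0,0,0]},{"gripper":0,"delta_pos":[2,0,18],"angular":[0,0,0]},{"gripper":0,"delta_pos":[1,0,10],"angular":[0,0,0]},{"gripper":0,"delta_pos":[0,0,0],"angular":[0,0,0]},{"gripper":0,"delta_pos":[0,0,0],"angular":[0,0,0]}]' | grep grip
python3 nx.py 661.5 -102 17 8.3
```

```text
gripper_force: 30.9
gripper_force: 30.9
t 17.78 pos [ 660.7 -102.5   28.4] psi 8.3 tilt [-6.09 -0.85] w 45.7 gf 31 ft [-0.5 -0.3 -0.3] j [-0.04  0.96  0.26  1.49 -0.25  0.83 -1.12]
-> [661.5, -102.0, 17.0, 8.3] turn_z -0.0 tool d [ 2.1 -0.4 11.2]
```

```bash
python3 -m pendant '[{"gripper":0,"delta_pos":[2,0,5],"angular":[0,0,0]},{"gripper":0,"delta_pos":[0,0,4],"angular":[0,0,0]},{"gripper":0,"delta_pos":[0,0,0],"angular":[0,0,0]},{"gripper":0,"delta_pos":[0,0,0],"angular":[0,0,0]}]' | grep -E "ft|pos"
for i in 1 2 3; do python3 -m pendant '[{"gripper":0,"delta_pos":[0,0,1],"angular":[0,0,0]},{"gripper":0,"delta_pos":[0,0,0],"angular":[0,0,0]},{"gripper":0,"delta_pos":[0,0,0],"angular":[0,0,0]}]' | grep -E "ft|pos"; done
```

```text
position: [0.6632, -0.1022, 0.0204]
ft_force: [0.1, 0.9, -0.7]
position: [0.6632, -0.1022, 0.0194]
ft_force: [-0.6, -0.2, 0.3]
position: [0.6629, -0.1022, 0.0182]
ft_force: [0.3, -0.1, 0.2]
position: [0.6628, -0.1023, 0.0171]
ft_force: [0.1, 0.4, -0.4]
```

```bash
python3 -m pendant '[{"gripper":0,"delta_pos":[0,0,0.8],"angular":[0,0,0]},{"gripper":0,"delta_pos":[0,0,0],"angular":[0,0,0]},{"gripper":0,"delta_pos":[0,0,0],"angular":[0,0,0]}]' | grep -E "ft|pos"
python3 -m pendant '[{"gripper":0.45,"delta_pos":[0,0,0],"angular":[0,0,0]},{"gripper":0.55,"delta_pos":[0,0,0],"angular":[0,0,0]},{"gripper":0.65,"delta_pos":[0,0,0],"angular":[0,0,0]},{"gripper":0.75,"delta_pos":[0,0,0],"angular":[0,0,0]},{"gripper":0.75,"delta_pos":[0,0,0],"angular":[0,0,0]},{"gripper":0.75,"delta_pos":[0,0,-10],"angular":[0,0,0]},{"gripper":0.75,"delta_pos":[0,0,-25],"angular":[0,0,0]},{"gripper":0.75,"delta_pos":[0,0,-30],"angular":[0,0,0]},{"gripper":1,"delta_pos":[0,0,-25],"angular":[0,6,0]},{"gripper":1,"delta_pos":[0,0,-20],"angular":[0,0,0]}]' | grep -E "width|ft"
python3 -m pendant '[{"gripper":1,"delta_pos":[0,0,0],"angular":[0,0,0]},{"gripper":1,"delta_pos":[0,0,0],"angular":[0,0,0]}]'>/dev/null
python3 nx.py 452.5 116 110 -13.2 452.5 116 30 -13.2
python3 - <<'E'
from plant import r
import cv2,numpy as np
c=r.capture('top');np.savez('cap_top2',**c);cv2.imwrite('pics/t2.png',cv2.resize(c['img'][90:300,60:480,::-1],None,fx=1.9,fy=1.9))
E
```

```text
position: [0.6629, -0.1023, 0.0167]
ft_force: [-1.6, 0.2, 1.4]
ft_force: [-1.2, -0.6, 0.1]
width: 0.0843
t 20.12 pos [ 673.2 -101.2  128.4] psi 8.3 tilt [ 0.2  -0.01] w 85.4 gf 0 ft [ 0.5  0.3 -0.5] j [-0.04  0.8   0.27  1.52 -0.25  0.85 -1.11]
-> [452.5, 116.0, 110.0, -13.2] turn_z 21.5 tool d [-264.5 -161.    17.6]
-> [452.5, 116.0, 30.0, -13.2] turn_z 0.0 tool d [-0.3  0.1 80. ]
```

View pics/t2.png

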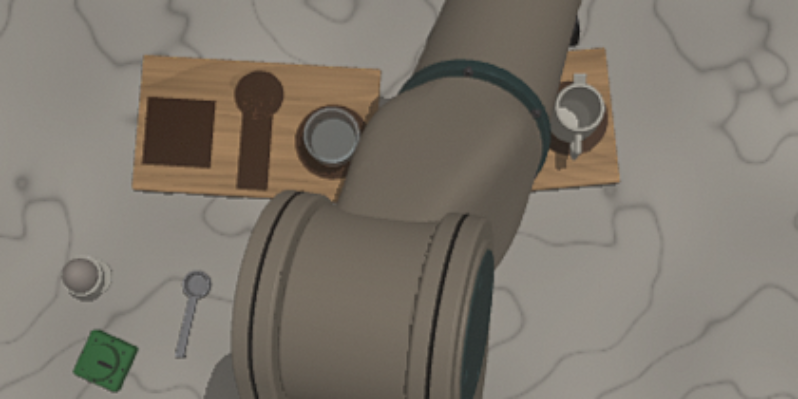

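The creamer and ramekin look well placed and the arm hides the large spoon, which I check at the end. Next is the timer.

```bash
python3 -m pendant '[{"gripper":1,"delta_pos":[0,0,0],"angular":[0,0,5.4]},{"gripper":1,"delta_pos":[0,0,0],"angular":[0,0,5.4]},{"gripper":1,"delta_pos":[0,0,0],"angular":[0,0,5.4]},{"gripper":1,"delta_pos":[0,0,0],"angular":[0,0,5.3]},{"gripper":1,"delta_pos":[-14,-9,0],"angular":[0,0,0]},{"gripper":1,"delta_pos":[-25,-15,0],"angular":[0,0,0]},{"gripper":1,"delta_pos":[-30,-18,0],"angular":[0,0,0]},{"gripper":1,"delta_pos":[-30,-18,0],"angular":[0,0,0]},{"gripper":1,"delta_pos":[-30,-18,0],"angular":[0,0,0]},{"gripper":1,"delta_pos":[-30,-18,0],"angular":[0,0,0]}]' >/dev/null
python3 -m pendant '[{"gripper":1,"delta_pos":[-30,-18,0],"angular":[0,0,0]},{"gripper":1,"delta_pos":[-30,-18,0],"angular":[0,0,0]},{"gripper":1,"delta_pos":[-25,-15,0],"angular":[0,0,0]},{"gripper":1,"delta_pos":[-14,-9,0],"angular":[0,0,0]},{"gripper":1,"delta_pos":[-6,-5,0],"angular":[0,0,0]},{"gripper":1,"delta_pos":[0,0,18],"angular":[0,-6,0]},{"gripper":1,"delta_pos":[0,0,20],"angular":[0,0,0]},{"gripper":1,"delta_pos":[0,0,10],"angular":[0,0,0]},{"gripper":1,"delta_pos":[0,0,0],"angular":[0,0,0]},{"gripper":1,"delta_pos":[0,0,0],"angular":[0,0,0]}]' >/dev/null
python3 nx.py 452.5 116 3 -13.2
```

```text
t 21.83 pos [448.1 116.2  77.6] psi -13.3 tilt [-5.96  1.32] w 85.1 gf 0 ft [ 0.5  0.2 -0.6] j [-0.48  0.69  0.3   2.08 -0.46  0.55 -1.62]
-> [452.5, 116.0, 3.0, -13.2] turn_z -0.1 tool d [12.2 -0.9 73.7]
```

```bash
python3 -m pendant '[{"gripper":1,"delta_pos":[3,-0.5,12],"angular":[0,0,0]},{"gripper":1,"delta_pos":[3,0,20],"angular":[0,0,0]},{"gripper":1,"delta_pos":[3,0,20],"angular":[0,0,0]},{"gripper":1,"delta_pos":[2,0,13],"angular":[0,0,0]},{"gripper":1,"delta_pos":[1,0,8],"angular":[0,0,0]},{"gripper":1,"delta_pos":[0,0,0],"angular":[0,0,0]},{"gripper":1,"delta_pos":[0,0,0],"angular":[0,0,0]}]' |grep ft
python3 nx.py 452.5 116 3 -13.2
python3 -m pendant '[{"gripper":0.7,"delta_pos":[0,0,0],"angular":[0,0,0]},{"gripper":0.5,"delta_pos":[0,0,0],"angular":[0,0,0]},{"gripper":0.3,"delta_pos":[0,0,0],"angular":[0,0,0]},{"gripper":0,"delta_pos":[0,0,0],"angular":[0,0,0]},{"gripper":0,"delta_pos":[0,0,0],"angular":[0,0,0]},{"gripper":0,"delta_pos":[0,0,0],"angular":[0,0,0]}]' 40
python3 nx.py 452.5 116 100 -13.2 609 259 100 -3 609 259 19 -3
```

```text
ft_force: [-0.4, 0.1, 0.3]
t 22.42 pos [453.2 116.3   4.4] psi -13.2 tilt [-5.85  1.37] w 85.1 gf 0 ft [-0.4  0.1  0.3] j [-0.4   0.82  0.2   2.08 -0.53  0.39 -1.55]
-> [452.5, 116.0, 3.0, -13.2] turn_z -0.0 tool d [-0.4  0.4  1.5]
clock: 22.92
position: [0.4537, 0.1165, 0.0053]
tool_rot: [-0.006, 0.992, -0.115, -0.051]
ft_force: [-0.7, -0.9, 6.8]
width: 0.0551
gripper_force: 42.1
t 22.92 pos [453.7 116.5   5.3] psi -13.2 tilt [-5.76  1.41] w 55.1 gf 42 ft [-0.7 -0.9  6.8] j [-0.4   0.82  0.2   2.08 -0.53  0.39 -1.55]
-> [452.5, 116.0, 100.0, -13.2] turn_z -0.0 tool d [-10.8   0.7 -94.1]
-> [609.0, 259.0, 100.0, -3.0] turn_z -10.2 tool d [ 148.2 -151.1  -12.2]
-> [609.0, 259.0, 19.0, -3.0] turn_z 0.0 tool d [ 8.2  1.6 80.6]
```

```bash
python3 -m pendant '[{"gripper":0,"delta_pos":[-1,0,-8],"angular":[0,0,0]},{"gripper":0,"delta_pos":[-2,0,-16],"angular":[0,0,0]},{"gripper":0,"delta_pos":[-3,0,-24],"angular":[0,0,0]},{"gripper":0,"delta_pos":[-3,0,-24],"angular":[0,0,0]},{"gripper":0,"delta_pos":[-2,0,-14],"angular":[0,0,0]},{"gripper":0,"delta_pos":[0,0,-6],"angular":[0,0,0]},{"gripper":0,"delta_pos":[0,0,0],"angular":[0,0,0]},{"gripper":0,"delta_pos":[0,0,0],"angular":[0,0,0]}]' |grep grip
python3 nx.py 609 259 100 -13.2 609 259 19 -13.2
```

```text
gripper_force: 43.3
t 23.58 pos [451.7 116.9  97. ] psi -13.2 tilt [-5.83  1.38] w 55.0 gf 43 ft [ 0.1  0.6 -2.1] j [-0.49  0.66  0.33  2.06 -0.45  0.59 -1.63]
-> [609.0, 259.0, 100.0, -13.2] turn_z 0.0 tool d [ 119.7 -174.3  -15.6]
-> [609.0, 259.0, 19.0, -13.2] turn_z 0.0 tool d [ 8.5  0.  80.6]
```

```bash
python3 -m pendant '[{"gripper":0,"delta_pos":[6,-9,-0.8],"angular":[0,0,0]},{"gripper":0,"delta_pos":[11,-16,-1.4],"angular":[0,0,0]},{"gripper":0,"delta_pos":[16,-23,-2],"angular":[0,0,0]},{"gripper":0,"delta_pos":[16,-23,-2],"angular":[0,0,0]},{"gripper":0,"delta_pos":[16,-23,-2],"angular":[0,0,0]},{"gripper":0,"delta_pos":[16,-23,-2],"angular":[0,0,0]},{"gripper":0,"delta_pos":[16,-23,-2],"angular":[0,0,0]},{"gripper":0,"delta_pos":[12,-18,-2],"angular":[0,0,0]},{"gripper":0,"delta_pos":[7,-10,-1],"angular":[0,0,0]},{"gripper":0,"delta_pos":[4,-6,0],"angular":[0,0,0]}]' |grep grip
python3 -m pendant '[{"gripper":0,"delta_pos":[0,0,0],"angular":[0,0,0]},{"gripper":0,"delta_pos":[1,0,14],"angular":[0,0,0]},{"gripper":0,"delta_pos":[3,0,20],"angular":[0,0,0]},{"gripper":0,"delta_pos":[2,0,20],"angular":[0,0,0]},{"gripper":0,"delta_pos":[1,0,12],"angular":[0,0,0]},{"gripper":0,"delta_pos":[0,0,0],"angular":[0,0,0]},{"gripper":0,"delta_pos":[0,0,0],"angular":[0,0,0]}]' |grep grip
python3 nx.py 610 259.5 18 -13.2
```

```text
gripper_force: 43.2
gripper_force: 43.2
t 25.00 pos [608.3 257.6  32.2] psi -13.3 tilt [-5.98  1.31] w 54.8 gf 43 ft [ 1.1  1.  -0.5] j [-0.6   0.95  0.34  1.53 -0.46  0.84 -1.84]
-> [610.0, 259.5, 18.0, -13.2] turn_z -0.1 tool d [ 2.7 -2.3 14. ]
```

```bash
python3 -m pendant '[{"gripper":0,"delta_pos":[2.7,-2,6],"angular":[0,0,0]},{"gripper":0,"delta_pos":[0,0,5],"angular":[0,0,0]},{"gripper":0,"delta_pos":[0,0,1],"angular":[0,0,0]},{"gripper":0,"delta_pos":[0,0,0],"angular":[0,0,0]},{"gripper":0,"delta_pos":[0,0,0],"angular":[0,0,0]}]' | grep -E "ft|pos"
for i in 1 2 3; do python3 -m pendant '[{"gripper":0,"delta_pos":[0,0,1],"angular":[0,0,0]},{"gripper":0,"delta_pos":[0,0,0],"angular":[0,0,0]},{"gripper":0,"delta_pos":[0,0,0],"angular":[0,0,0]}]' | grep -E "ft|pos"; done
```

```text
position: [0.6113, 0.2602, 0.0212]
ft_force: [0.5, 0.3, -0.9]
position: [0.6112, 0.2601, 0.0201]
ft_force: [1.2, 0.1, -0.6]
position: [0.6109, 0.2601, 0.0189]
ft_force: [0.0, 0.1, -0.6]
position: [0.6108, 0.2601, 0.0178]
ft_force: [-0.3, 0.0, -1.1]
```

Contact is expected at 17.3. I go down a little more, release, and cross to the small spoon.

```bash
python3 -m pendant '[{"gripper":0,"delta_pos":[0,0,0.8],"angular":[0,0,0]},{"gripper":0,"delta_pos":[0,0,0],"angular":[0,0,0]},{"gripper":0,"delta_pos":[0,0,0],"angular":[0,0,0]}]' | grep -E "ft|pos"
python3 -m pendant '[{"gripper":0.6,"delta_pos":[0,0,0],"angular":[0,0,0]},{"gripper":0.75,"delta_pos":[0,0,0],"angular":[0,0,0]},{"gripper":0.9,"delta_pos":[0,0,0],"angular":[0,0,0]},{"gripper":1,"delta_pos":[0,0,0],"angular":[0,0,0]},{"gripper":1,"delta_pos":[0,0,0],"angular":[0,0,0]},{"gripper":1,"delta_pos":[0,0,-10],"angular":[0,0,0]},{"gripper":1,"delta_pos":[0,0,-25],"angular":[0,0,0]},{"gripper":1,"delta_pos":[0,0,-30],"angular":[0,0,0]},{"gripper":1,"delta_pos":[0,0,-25],"angular":[0,0,0]},{"gripper":1,"delta_pos":[0,0,-10],"angular":[0,0,0]}]' | grep -E "width|ft"
python3 -m pendant '[{"gripper":1,"delta_pos":[0,0,0],"angular":[0,0,0]},{"gripper":1,"delta_pos":[0,0,0],"angular":[0,0,0]}]'>/dev/null
python3 nx.py 432 233 80 -12.2 432 233 4 -12.2
```

```text
position: [0.6109, 0.2602, 0.0174]
ft_force: [-0.7, 0.0, 1.5]
ft_force: [0.4, -0.5, 0.8]
width: 0.085
t 27.42 pos [620.9 257.9 116.8] psi -13.2 tilt [-5.83  1.4 ] w 85.7 gf 0 ft [ 1.  -0.3 -0.7] j [-0.61  0.86  0.39  1.46 -0.42  0.99 -1.88]
-> [432.0, 233.0, 80.0, -12.2] turn_z -1.0 tool d [-174.5   64.3   55.2]
-> [432.0, 233.0, 4.0, -12.2] turn_z 0.0 tool d [ 8.   0.2 75.6]
```

```bash
python3 -m pendant '[{"gripper":0.8,"delta_pos":[-9,3,2],"angular":[0,0,-1]},{"gripper":0.8,"delta_pos":[-18,7,2],"angular":[0,0,0]},{"gripper":0.8,"delta_pos":[-26,10,3],"angular":[0,0,0]},{"gripper":0.8,"delta_pos":[-26,10,3],"angular":[0,0,0]},{"gripper":0.8,"delta_pos":[-26,10,5],"angular":[0,0,0]},{"gripper":0.8,"delta_pos":[-26,10,10],"angular":[0,0,0]},{"gripper":0.8,"delta_pos":[-23,8,10],"angular":[0,0,0]},{"gripper":0.8,"delta_pos":[-14,4,10],"angular":[0,0,0]},{"gripper":0.8,"delta_pos":[-6,2,10],"angular":[0,0,0]},{"gripper":0.8,"delta_pos":[0,0,0],"angular":[0,0,0]}]' >/dev/null
python3 -m pendant '[{"gripper":0.8,"delta_pos":[0,0,0],"angular":[0,0,0]},{"gripper":0.8,"delta_pos":[0,0,0],"angular":[0,0,0]}]'>/dev/null
python3 nx.py 432 233 4 -12.2
```

```text
t 28.42 pos [433.4 233.2  79.7] psi -12.2 tilt [-5.83  1.34] w 68.2 gf 0 ft [-0.5 -0.2 -0.1] j [-0.71  0.71  0.31  2.01 -0.5   0.59 -1.81]
-> [432.0, 233.0, 4.0, -12.2] turn_z -0.0 tool d [ 6.6  0.6 75.4]
```

```bash
python3 -m pendant '[{"gripper":0.8,"delta_pos":[1,0.5,12],"angular":[0,0,0]},{"gripper":0.8,"delta_pos":[2,0,20],"angular":[0,0,0]},{"gripper":0.8,"delta_pos":[2,0,20],"angular":[0,0,0]},{"gripper":0.8,"delta_pos":[1,0,14],"angular":[0,0,0]},{"gripper":0.8,"delta_pos":[0.6,0,9],"angular":[0,0,0]},{"gripper":0.8,"delta_pos":[0,0,0],"angular":[0,0,0]},{"gripper":0.8,"delta_pos":[0,0,0],"angular":[0,0,0]}]' |grep ft
python3 nx.py 432 233 4 -12.2
python3 -m pendant '[{"gripper":0.6,"delta_pos":[0,0,0],"angular":[0,0,0]},{"gripper":0.4,"delta_pos":[0,0,0],"angular":[0,0,0]},{"gripper":0.3,"delta_pos":[0,0,0],"angular":[0,0,0]},{"gripper":0.1,"delta_pos":[0,0,0],"angular":[0,0,0]},{"gripper":0,"delta_pos":[0,0,0],"angular":[0,0,0]},{"gripper":0,"delta_pos":[0,0,0],"angular":[0,0,0]},{"gripper":0,"delta_pos":[0,0,0],"angular":[0,0,0]}]' 30
python3 nx.py 432 233 80 -12.2 654.3 166.6 80 -12.2
```

```text
ft_force: [-0.4, 0.5, -0.3]
t 29.00 pos [431.9 233.    4.7] psi -12.2 tilt [-5.84  1.37] w 68.5 gf 0 ft [-0.4  0.5 -0.3] j [-0.64  0.83  0.21  2.04 -0.57  0.43 -1.74]
-> [432.0, 233.0, 4.0, -12.2] turn_z -0.0 tool d [0.2 0.  0.7]
clock: 29.58
position: [0.432, 0.2335, 0.0056]
tool_rot: [-0.007, 0.993, -0.106, -0.051]
ft_force: [0.7, -1.0, 6.2]
width: 0.0295
gripper_force: 29.8
t 29.58 pos [432.  233.5   5.6] psi -12.2 tilt [-5.77  1.42] w 29.5 gf 30 ft [ 0.7 -1.   6.2] j [-0.64  0.83  0.21  2.04 -0.57  0.43 -1.74]
-> [432.0, 233.0, 80.0, -12.2] turn_z 0.0 tool d [ -7.6   0.2 -74. ]
-> [654.3, 166.6, 80.0, -12.2] turn_z 0.0 tool d [230.1  17.9 -24. ]
```

```bash
python3 -m pendant '[{"gripper":0,"delta_pos":[-1,0,-6],"angular":[0,0,0]},{"gripper":0,"delta_pos":[-2,0,-16],"angular":[0,0,0]},{"gripper":0,"delta_pos":[-2,0,-24],"angular":[0,0,0]},{"gripper":0,"delta_pos":[-2,0,-24],"angular":[0,0,0]},{"gripper":0,"delta_pos":[-1,0,-10],"angular":[0,0,-3]},{"gripper":0,"delta_pos":[0,0,-5],"angular":[0,0,-3]},{"gripper":0,"delta_pos":[0,0,0],"angular":[0,0,-3]},{"gripper":0,"delta_pos":[0,0,0],"angular":[0,0,0]},{"gripper":0,"delta_pos":[0,0,0],"angular":[0,0,0]}]' |grep grip
python3 nx.py 654.5 166.9 88 -3.2 654.5 166.9 25 -3.2
```

```text
gripper_force: 29.9
t 30.33 pos [432.1 232.9  90.4] psi -3.2 tilt [-5.84  1.39] w 29.4 gf 30 ft [ 0.7 -0.  -0.1] j [-0.69  0.68  0.28  2.01 -0.44  0.6  -1.7 ]
-> [654.5, 166.9, 88.0, -3.2] turn_z -0.0 tool d [224.7  53.  -21.8]
-> [654.5, 166.9, 25.0, -3.2] turn_z 0.0 tool d [ 6.5  1.2 62.7]
```

```bash
python3 -m pendant '[{"gripper":0,"delta_pos":[11,3,-1],"angular":[0,0,0]},{"gripper":0,"delta_pos":[20,5,-2],"angular":[0,0,0]},{"gripper":0,"delta_pos":[28,6.5,-3],"angular":[0,0,0]},{"gripper":0,"delta_pos":[28,6.5,-3],"angular":[0,0,0]},{"gripper":0,"delta_pos":[28,6.5,-3],"angular":[0,0,0]},{"gripper":0,"delta_pos":[28,6.5,-3],"angular":[0,0,0]},{"gripper":0,"delta_pos":[28,6.5,-3],"angular":[0,0,0]},{"gripper":0,"delta_pos":[26,6,-2],"angular":[0,0,0]},{"gripper":0,"delta_pos":[18,4,-1],"angular":[0,0,0]},{"gripper":0,"delta_pos":[9.5,2.5,-1],"angular":[0,0,0]}]' |grep grip
python3 -m pendant '[{"gripper":0,"delta_pos":[0,0,0],"angular":[0,0,0]},{"gripper":0,"delta_pos":[1,0,12],"angular":[0,0,0]},{"gripper":0,"delta_pos":[2,0.4,18],"angular":[0,0,0]},{"gripper":0,"delta_pos":[2,0.4,18],"angular":[0,0,0]},{"gripper":0,"delta_pos":[1.5,0.4,10],"angular":[0,0,0]},{"gripper":0,"delta_pos":[0,0,0],"angular":[0,0,0]},{"gripper":0,"delta_pos":[0,0,0],"angular":[0,0,0]}]' |grep grip
python3 nx.py 654.5 166.9 19 -3.2
```

```text
gripper_force: 29.9
gripper_force: 29.9
t 31.75 pos [653.9 167.2  28.7] psi -3.1 tilt [-5.96  1.35] w 29.7 gf 30 ft [1.  0.  0.6] j [-0.42  0.97  0.3   1.47 -0.39  0.86 -1.59]
-> [654.5, 166.9, 19.0, -3.2] turn_z 0.1 tool d [1.7 0.4 9.6]
```

```bash
python3 -m pendant '[{"gripper":0,"delta_pos":[1,0,4],"angular":[0,0,0]},{"gripper":0,"delta_pos":[0,0,4],"angular":[0,0,0]},{"gripper":0,"delta_pos":[0,0,1.4],"angular":[0,0,0]},{"gripper":0,"delta_pos":[0,0,0],"angular":[0,0,0]},{"gripper":0,"delta_pos":[0,0,0],"angular":[0,0,0]}]' | grep -E "ft|pos"
python3 -m pendant '[{"gripper":0,"delta_pos":[0,0,1],"angular":[0,0,0]},{"gripper":0,"delta_pos":[0,0,0],"angular":[0,0,0]},{"gripper":0,"delta_pos":[0,0,0],"angular":[0,0,0]}]' | grep -E "ft|pos"
```

```text
position: [0.655, 0.1672, 0.0203]
ft_force: [-0.2, 0.2, 0.0]
position: [0.6549, 0.1671, 0.0191]
ft_force: [-0.3, -0.4, -0.5]
```

```bash
python3 -m pendant '[{"gripper":0,"delta_pos":[0,0,1],"angular":[0,0,0]},{"gripper":0,"delta_pos":[0,0,0.7],"angular":[0,0,0]},{"gripper":0,"delta_pos":[0,0,0],"angular":[0,0,0]},{"gripper":0,"delta_pos":[0,0,0],"angular":[0,0,0]}]' | grep -E "ft|pos"
python3 -m pendant '[{"gripper":0.38,"delta_pos":[0,0,0],"angular":[0,0,0]},{"gripper":0.45,"delta_pos":[0,0,0],"angular":[0,0,0]},{"gripper":0.55,"delta_pos":[0,0,0],"angular":[0,0,0]},{"gripper":0.65,"delta_pos":[0,0,0],"angular":[0,0,0]},{"gripper":0.65,"delta_pos":[0,0,0],"angular":[0,0,0]},{"gripper":0.65,"delta_pos":[0,0,-10],"angular":[0,0,0]},{"gripper":0.65,"delta_pos":[0,0,-25],"angular":[0,0,0]},{"gripper":0.65,"delta_pos":[0,0,-30],"angular":[0,0,0]},{"gripper":0.65,"delta_pos":[0,0,-30],"angular":[0,6,0]},{"gripper":0.65,"delta_pos":[0,0,-30],"angular":[0,0,0]}]' | grep -E "width|ft"
python3 -m pendant '[{"gripper":0.65,"delta_pos":[-10,0,-20],"angular":[0,0,0]},{"gripper":0.65,"delta_pos":[-20,0,-20],"angular":[0,0,0]},{"gripper":0.65,"delta_pos":[-30,20,-20],"angular":[0,0,0]},{"gripper":0.65,"delta_pos":[-25,40,0],"angular":[0,0,0]},{"gripper":0.65,"delta_pos":[-25,40,0],"angular":[0,0,0]},{"gripper":0.65,"delta_pos":[-25,40,0],"angular":[0,0,0]},{"gripper":0.65,"delta_pos":[-25,40,0],"angular":[0,0,0]},{"gripper":0.65,"delta_pos":[0,0,0],"angular":[0,0,0]},{"gripper":0.65,"delta_pos":[0,0,0],"angular":[0,0,0]}]' | grep pos
python3 - <<'E'
from plant import r
import cv2,numpy as np
for n in('top','scene'):
    c=r.capture(n);np.savez('cap_'+n+'3',**c)
    k=c['img'][90:300,60:480] if n=='top' else c['img'][90:380,100:460]
    cv2.imwrite(f'pics/{n}3.png',cv2.resize(k[:,:,::-1],None,fx=1.9,fy=1.9))
E
```

```text
position: [0.6549, 0.1672, 0.0178]
ft_force: [-0.5, -0.1, 3.9]
ft_force: [-1.0, 0.3, -0.1]
width: 0.0558
position: [0.506, 0.0083, 0.1999]
```

View pics/top3.png

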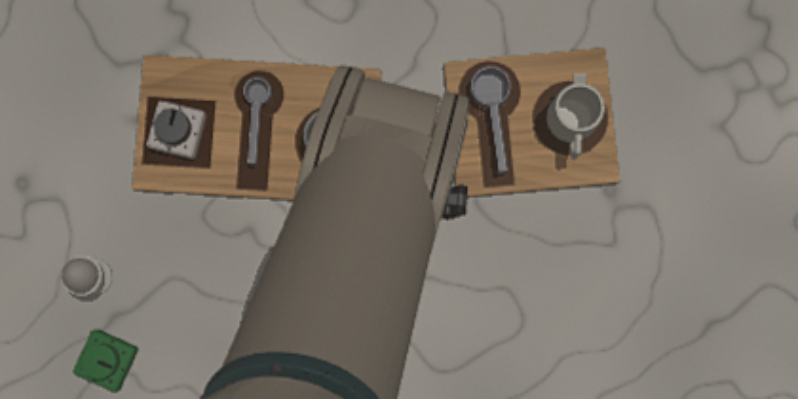

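View pics/scene3.png

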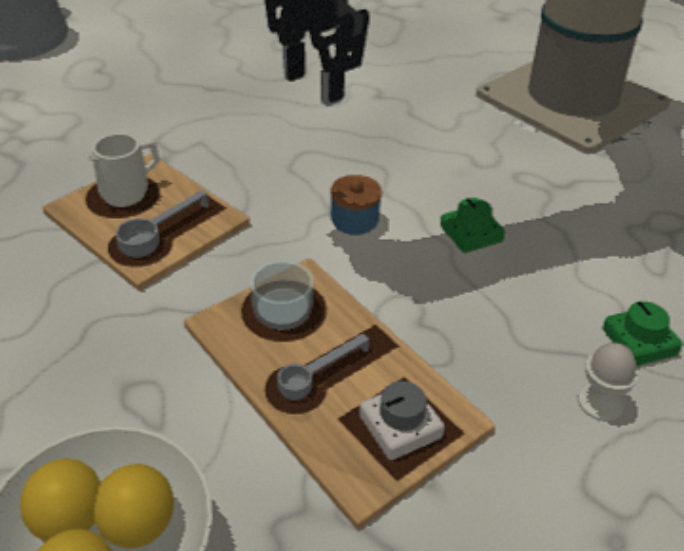

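All five things sit on their insets. In the top view the small spoon bowl is at (257,91), the large spoon bowl at (490,86), the timer at (177,130) and the creamer at (578,106). The scene view shows the ramekin at (282,296). Jar and egg cup still stand in place. I check the numbers before handing in.

Run:
```python
from h import *
c=load('top3');W=pts(c)*1e3
def fr(X,b,yaw):
    a=np.radians(yaw);return (np.array([[np.cos(a),np.sin(a)],[-np.sin(a),np.cos(a)]])@(np.atleast_2d(X)[:,:2]-b).T).T
S=((626.2,-150.3),5.96);L=((614.35,168.64),-2.95)
allp=W[np.isfinite(W[...,0])]
for n,F,bx,lo,hi in(('timer L',L,(-60,50,45,138),28,62),('timer dial',L,(-60,50,45,138),44,62),('sspoon bowl',L,(18,75,-30,30),20,40),('sspoon all',L,(-80,75,-30,30),20,40),('lspoon bowl',S,(8,75,15,80),22,45),('lspoon all',S,(-80,75,15,80),22,45),('creamer',S,(-30,35,-90,-5),72,95)):
    p=allp[(allp[:,2]>lo)&(allp[:,2]<hi)];q=fr(p,*F);q=q[(q[:,0]>bx[0])&(q[:,0]<bx[1])&(q[:,1]>bx[2])&(q[:,1]<bx[3])]
    print(n,len(q),'circle',np.round(cv2.minEnclosingCircle(q.astype(np.float32))[0],1),round(cv2.minEnclosingCircle(q.astype(np.float32))[1],1),'rect',cv2.minAreaRect(q.astype(np.float32)))
c=load('scene3');W=pts(c)*1e3;p=W[np.isfinite(W[...,0])];p=p[(p[:,2]>44)&(p[:,2]<58)];q=fr(p,*L);q=q[np.hypot(*(q-[-10,-90]).T)<45];print('ramekin',cv2.minEnclosingCircle(q.astype(np.float32)))
```

```text
timer L 585 circle [-9.8 91. ] 36.7 rect ((-9.777383804321289, 90.73744201660156), (56.152034759521484, 55.83110809326172), 80.68413543701172)
timer dial 272 circle [-9.1 91.2] 20.2 rect ((-9.480069160461426, 91.22991943359375), (38.007659912109375, 38.66022491455078), 27.54335594177246)
sspoon bowl 81 circle [37.4 -0.2] 19.1 rect ((38.576576232910156, -0.490203857421875), (35.93028259277344, 30.793258666992188), 35.25001907348633)
sspoon all 217 circle [6.2 1.1] 50.2 rect ((6.632312774658203, -3.832113265991211), (99.67630767822266, 30.45401954650879), 7.33455753326416)
lspoon bowl 131 circle [36.6 42. ] 28.7 rect ((38.87136459350586, 43.06121826171875), (52.452903747558594, 45.7927131652832), 39.79022979736328)
lspoon all 278 circle [ 3.3 41.1] 61.6 rect ((3.28985595703125, 40.16551208496094), (121.86913299560547, 45.11415100097656), 8.003344535827637)
creamer 232 circle [  2.8 -45.5] 32.7 rect ((-0.4180030822753906, -43.72773742675781), (57.8984489440918, 55.69607925415039), 31.03103256225586)
ramekin ((-5.035604000091553, -90.00133514404297), 32.78166198730469)
```

```bash
python3 -c "
from plant import r
print(r.job_done())"
```

```text
the job is handed in; nothing more can be done
None
```

I handed in both kits: my last camera check put all five things on their insets within tolerance and upright, with the salt jar and egg cup untouched, but the hand-in returned no verdict.

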